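Refit the handle of a selector valve and turn it to its stop

ROBOT

A 6-joint arm with a two-finger parallel gripper is mounted at the origin on a cart in front of the work surface, level with it; the furniture and walls round the work are solid. World frame = base frame: x ahead of the robot, y to its left, z up, the work surface at z = 0. Lengths are in m, angles in rad, forces in N, time in s.
With the tool pointing down it reaches from about 0.35 to 0.85 m from the base axis. Payload 8.1 kg.
Tool frame: the origin (TCP) lies between the finger pads; the fingertips stand 11 mm ahead of it and the grasp point (between the pads) lies 8 mm behind it (tips_ahead is the z of the fingertips in the tool frame, in m); z points along the fingers, y is the line along which they close (so a half turn about z gives the same grasp; the last joint's range is limited). The gripper opens to 93 mm and grips with 3 to 60 N. Pads are 15 mm wide; open, the fingers measure 128 mm over their backs; the gripper's body (75 mm by 188 mm) begins 65 mm behind the grasp point.
Start: joints at [1.021, 0.13, 1.488, -0, 1.523, -0.085], TCP at [0.269, 0.536, 0.23] pointing down, gripper open.
Joint ranges: [-2.96, 2.96], [-0.89, 2.26], [0.02, 2.5], [-1.34, 4.48], [0, 2.73], [-2.66, 2.66]. Speed limits (rad/s): [2.39, 2.39, 2.79, 3.14, 3.14, 3.14].

INTERFACE

Orientations are given as a rotation vector (axis times angle).
In Python, from plant import read_state, read_camera, close_job, tips_ahead gives the robot as it stands. The module is installed in compiled form; this text tells all that it offers.
- The arm moves only by the tool move_arm, never from a script. Its argument "plan" is a list of rows, each a list of 7 numbers: the turn, a rotation vector about the tool's x, y, z in units of 6 degrees (1.0 is 6 degrees), then the shift along the tool's x, y, z in units of 25 mm (1.0 is 25 mm), then the finger opening in mm, from 0 to 93. A call has exactly 10 rows; each row shifts and turns the commanded pose from where the row before left it, along the tool's axes as they then stand; what a row does not reach is not made up. A row lasts 1/10 s, in which the tool goes at most 50 mm and 8.59 degrees, less where a joint would pass 70% of its speed; a pose out of reach is approached as far as the arm can. A call is refused whole if a number of a shift passes 1 or a number of a turn 1, either way. A call with a gripper value outside its range is refused whole. The fingers move at their own pace and stop on an object; "force" is the grip in N (left out, the last holds). Time passes only in rows, so rows that do not move let the fingers close, or fill a call up. It gives the time, the measured TCP pose, the force, the opening and the grip force at its end, in the units of the state.
- read_state(): the state, without advancing time (a new reading comes with each control period).
- read_camera(name): name is "scene" or "top"; returns a dict with "frame" (384x512x3 uint8, red, green, blue), "z_map" (384x512 float32, m along the optical axis (not along the pixel's ray), 0 where there is no reading), "fx", "fy", "cx", "cy" (pixels), "distortion" ([k1, k2, p1, p2, k3] as OpenCV has them; the pictures are not rectified), "rvec" (rotation vector, rad) and "tvec" (3), from world to camera coordinates, as OpenCV has them. Camera axes: x right, y down, z forward; pixel columns grow to the right and rows downward; lengths in m; the calibration is good to about 2 mm. A picture is of the moment at which its call begins.
- close_job(): hands the job in; it is judged then, once.
The state is a dict: "t": time; "q": joint angles; "dq": joint speeds; "joint_torque": joint torques, N m; "tool_pos": TCP position; "orientation": TCP orientation; "force": force on the tool from outside, world axes, zero at the start; "wrist_torque": the same for the moment, N m; "opening": finger opening in m; "gripper_force": force on a finger pad.
Only numpy, scipy, OpenCV 4.12 (cv2) and the standard library are available. Lean on these libraries where they do the work, as an engineer would, in place of code of your own. Each camera call takes 0.05 s, during which the arm holds its last target. There are 200 camera calls.

TASK

Pick up the loose lever by its hexagon hub, bring its splined bore over the valve's splined stem, feel for the angle at which they match and slide it gently down until it is fully home on the valve's round steel face. Then swing the lever anticlockwise, seen from above, until the side of its arm rests against the stop pin, and let go. Use light forces, never loading the lever and the valve against each other with more than about 5 kg, and leave the beaker, the tee fitting and the tin box where they stand.

Things in the scene. Friction and masses are not known exactly. Their poses are not given: they have to be found in the camera images.
- hub (a point): centre (half-way up, on the bore axis) of the loose lever's hub: dark steel hexagon, 44 mm across flats, 51 over corners, 40 high, standing on the worktop right side up, vertical through bore. x points from the hub along the arm, z up. Two flats face +y and -y, square to the arm: grip there, 44 mm wide. Lever mass about 0.2 kg
- bore (a point): centre of the bore's lower mouth, on the hub's underside (20 mm below point hub; lever axes). Lands with inner faces 11 mm from the axis leave five grooves, 6.8 mm wide with parallel sides, at 0, +60, -60, +120 and -120 deg from the arm; the sixth, opposite the arm, is filled. It fits the stem in one way only, with about 0.08 rad of play either way
- ball (a point): centre of the small black ball (17 mm) at the end of the lever's arm, 103 mm from the bore axis; lever axes. The arm is a flat steel bar 14 mm wide, 3 to 13 mm above the hub's underside
- valve: the selector valve, fixed to the worktop: grey metal block 64 mm square on a 96 mm base plate, small pipe fittings on three sides. Origin at the centre of its underside, z up, x out of its plain front (no fitting; roughly towards the robot). Its top is a round steel face 62 mm across, 60 mm above the worktop, with the upright splined stem in the middle
- stem_top (a point): top of the stem, on its axis, 37 mm above the round face; valve axes (does not turn with the stem). First a plain round pilot, 20.4 mm across, 11 mm long, its top 5 mm bevelled; then, from 26 mm above the face down to it, five splines 5 mm wide and 30 mm across, 60 deg apart, one missing, their upper ends flat
- seat (a point): where point hub is when the lever is fully home: on the stem axis, 20 mm above the round face; valve axes. With the bore over the pilot the lever rests 26 mm above home until the splines match, then slides down. At the start they match with the arm pointing somewhere within 0.6 rad either side of the valve's +x; the exact angle is not given. The stem turns stiffly (about 0.12 N m, no spring)
- stop (a point): the point of the fixed stop pin that the arm rests against at the end: upright pin, 8 mm thick, 16 mm above the round face, on a small dark bracket 64 mm from the stem axis; valve axes. The arm meets it when it points 1.0 rad anticlockwise (from above) of the valve's +x
- flank (a point): the point on the side (+y side) of the lever's arm, 63 mm from the bore axis, that meets the stop pin; lever axes
- beaker: small clear beaker, 45 mm across, 60 mm high, standing loose; origin at the centre of its underside
- tee: loose steel tee pipe fitting, 38x54x15 mm; origin at the centre of its underside
- box: small grey lidded tin box, loose, 49x69x20 mm; origin at the centre of its underside

How it is judged:
By the outcome, as a careful person would: the job done as asked, in the order asked, and still so for the second after the job is handed in, with the robot touching nothing.
It also fails if it takes over 61 s, if anything falls off the work surface, if the arm or the gripper's body presses on something with over 40 N, if the wrist force passes 120 N, or if a joint passes its speed limit or range.

## Working session

There is one attempt and no reset: what is moved stays moved. The work goes in short steps, Python scripts to look and compute and a tool call to move; the robot and the scene stay as the last step left them, time stands still between calls to the robot, and variables do not carry over. Pictures are saved under pics/ and viewed, at most 10 in all, crops included, and the job is handed in when it is done.

Besides the shell and the picture viewer there is one more tool, called after "Emit:" as name(argument=value, ...) on one line, values as JSON. move_arm: Moves the arm, as the interface text tells. Its arguments: {"type":"object","properties":{"plan":{"type":"array","items":{"type":"array","items":{"type":"number"}}},"force":{"type":"number"}},"required":["plan"]}

```bash
mkdir -p pics; cat > h.py <<'E'
import numpy as np, cv2
from plant import read_state, read_camera, close_job, tips_ahead
def cam(n):
    c=read_camera(n); c['K']=np.array([[c['fx'],0,c['cx']],[0,c['fy'],c['cy']],[0,0,1]]); c['D']=np.array(c['distortion'],float)
    c['R']=cv2.Rodrigues(np.array(c['rvec'],float))[0]; c['t']=np.array(c['tvec'],float).ravel(); return c
def ray(c,u,v):
    p=cv2.undistortPoints(np.array([[[u,v]]],float),c['K'],c['D'])[0,0]
    return -c['R'].T@c['t'], c['R'].T@np.array([p[0],p[1],1.])
def at_z(c,u,v,z):
    o,d=ray(c,u,v); return o+d*(z-o[2])/d[2]
def cloud(c):
    h,w=c['z_map'].shape; g=np.stack(np.meshgrid(np.arange(w),np.arange(h)),-1).reshape(-1,1,2).astype(float)
    p=cv2.undistortPoints(g,c['K'],c['D']).reshape(h,w,2); Z=c['z_map']
    P=np.dstack([p*Z[...,None],Z])-c['t']; P=P@c['R']; P[Z==0]=np.nan; return P
def proj(c,P): return cv2.projectPoints(np.atleast_2d(np.array(P,float)),np.array(c['rvec'],float),c['t'],c['K'],c['D'])[0].reshape(-1,2)
E
python3 - <<'E'
from h import *
import pickle
for n in('scene','top'):
    c=cam(n); pickle.dump(c,open(n+'.pkl','wb')); print(n,-c['R'].T@c['t'],c['R'][2],c['fx'])
    cv2.imwrite(f'pics/{n}0.png',cv2.resize(c['frame'][...,::-1],None,fx=1.5,fy=1.5,interpolation=cv2.INTER_CUBIC))
print(read_state(),tips_ahead)
E
```

```text
scene [ 0.19491783 -0.57180751  0.57498931] [ 0.39662151  0.74813839 -0.53195895] 360.9276849146175
top [0.4402708  0.10073617 1.00321751] [ 0.12218263 -0.00266118 -0.99250407] 462.0612469302153
{'t': 0.1, 'q': array([ 1.02060679e+00,  1.31079732e-01,  1.48914249e+00,  9.46529528e-07,
        1.52300633e+00, -8.54137023e-02]), 'dq': array([-0.00150484, -0.00276195, -0.00154248,  0.0002762 , -0.00073621,
       -0.00055683]), 'joint_torque': array([ 7.76008656e-04, -5.61339641e+01, -4.93095839e+01,  7.70661095e-02,
        2.90904671e-02, -1.02814772e-04]), 'tool_pos': array([0.26866587, 0.53594456, 0.22871118]), 'orientation': array([-7.23396688e-01, -3.05664496e+00,  2.44011982e-03]), 'force': array([-1.11436641, -0.14574287, -1.17070102]), 'wrist_torque': array([ 3.14057117e-03, -2.62610845e-02,  7.10366081e-05]), 'gripper_force': 0.0, 'opening': 0.09341965306676311} 0.011
```

View pics/scene0.png

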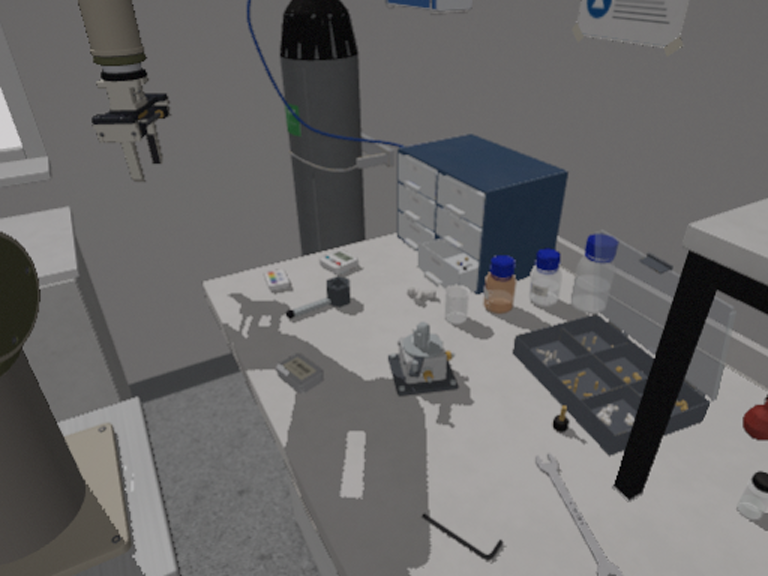

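View pics/top0.png

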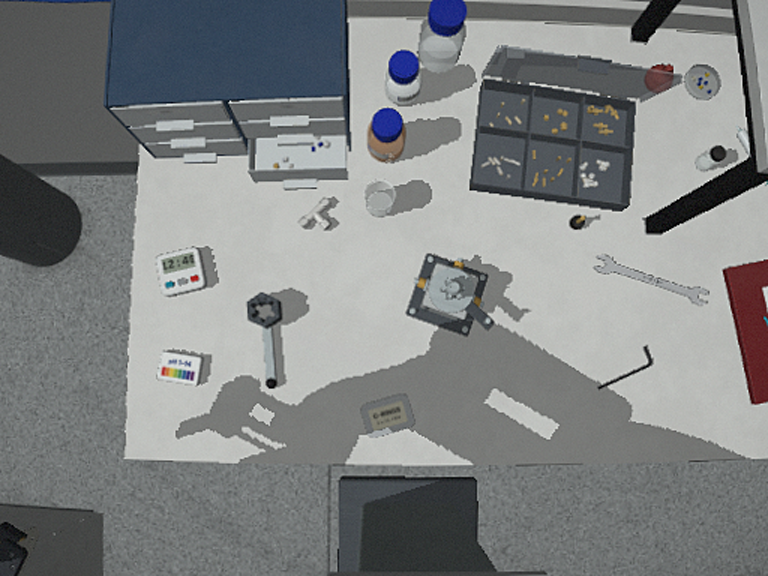

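```bash
python3 - <<'E'
from h import *
import pickle
c=pickle.load(open('top.pkl','rb')); s=pickle.load(open('scene.pkl','rb'))
def crop(c,u,v,w=40,h=45): return cv2.resize(c['frame'][v-h:v+h,u-w:u+w,::-1],(400,450),interpolation=cv2.INTER_CUBIC)
a=np.hstack([crop(c,178,225),crop(c,300,196)]); cv2.imwrite('pics/c1.png',a)
b=np.hstack([crop(s,215,202),crop(s,282,240)]); cv2.imwrite('pics/c2.png',b)
P=cloud(c);Q=cloud(s)
for nm,X,reg in(('top',P,(170,230,180,265)),('scene',Q,(170,225,185,240))):
  pass
def stats(X,cx,cy,r,z0,z1):
    m=(np.hypot(X[...,0]-cx,X[...,1]-cy)<r)&(X[...,2]>z0)&(X[...,2]<z1); p=X[m]
    return m.sum(), p.mean(0).round(4) if m.any() else None, (p.min(0)+p.max(0)).round(4)/2 if m.any() else None
h0=at_z(c,264/1.5,310/1.5,.04);v0=at_z(c,455/1.5,286/1.5,.09);b0=at_z(c,271/1.5,383/1.5,.008)
print('hub',h0,'stem',v0,'ball',b0)
for nm,X in(('top',P),('scene',Q)):
    print(nm,'hubtop',stats(X,*h0[:2],.04,.032,.05)); print(' stem',stats(X,*v0[:2],.03,.085,.11),'\n face',stats(X,*v0[:2],.045,.054,.067)); print(' ball',stats(X,*b0[:2],.02,.005,.03))
    print(' heights', np.nanpercentile(X[(np.hypot(X[...,0]-v0[0],X[...,1]-v0[1])<.05)][:,2],[5,25,50,75,90,97,100]).round(4))
E
```

```text
hub [0.52687744 0.25064547 0.04      ] stem [ 0.556878   -0.01066918  0.09      ] ball [0.42495366 0.24300878 0.008     ]
top hubtop (np.int64(260), array([0.5278, 0.2534, 0.0403]), array([0.52725, 0.25285, 0.03925]))
 stem (np.int64(111), array([ 0.5539, -0.0073,  0.0935]), array([ 0.55435, -0.00835,  0.0925 ])) 
 face (np.int64(720), array([ 0.5529, -0.0096,  0.06  ]), array([ 0.55545, -0.0098 ,  0.05995]))
 ball (np.int64(86), array([0.4314, 0.2428, 0.0143]), array([0.432 , 0.246 , 0.0134]))
 heights [0.0071 0.0119 0.0554 0.0611 0.0636 0.0951 0.0999]
scene hubtop (np.int64(139), array([0.5275, 0.249 , 0.0393]), array([0.52895, 0.25085, 0.0376 ]))
 stem (np.int64(79), array([ 0.5531, -0.0134,  0.0927]), array([ 0.5537, -0.0122,  0.0927])) 
 face (np.int64(377), array([ 0.5504, -0.0189,  0.0602]), array([ 0.55615, -0.00935,  0.0604 ]))
 ball (np.int64(50), array([0.4302, 0.2387, 0.0131]), array([0.4313, 0.2397, 0.0128]))
 heights [0.0076 0.0105 0.042  0.0613 0.0722 0.0929 0.1001]
```

View pics/c1.png

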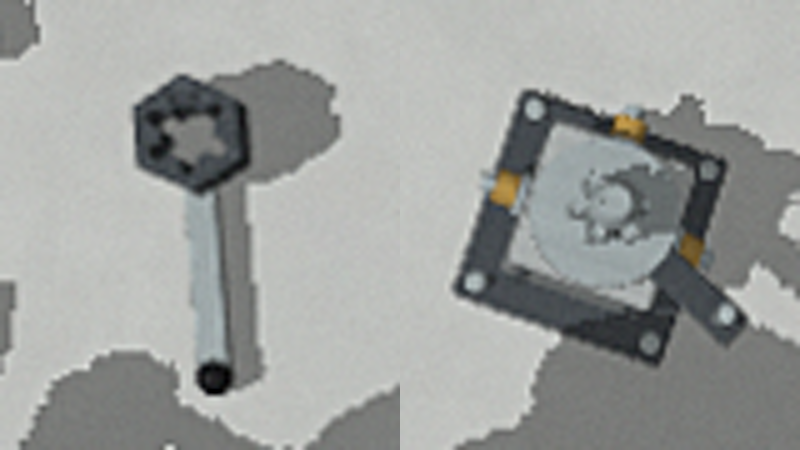

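View pics/c2.png

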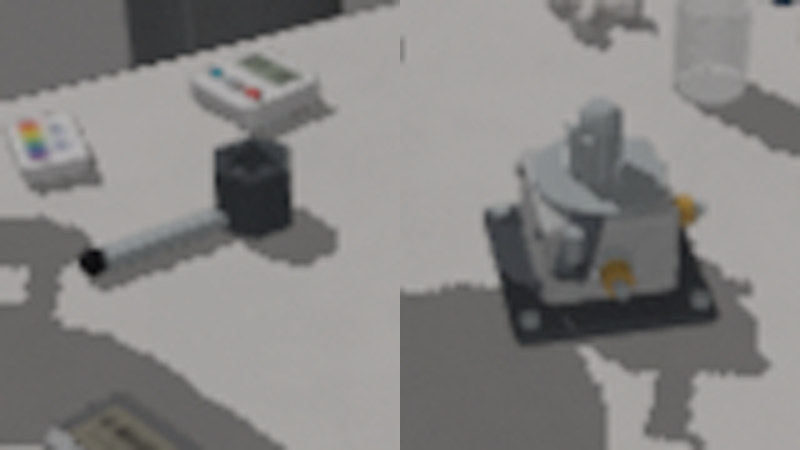

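```bash
python3 - <<'E'
from h import *
import pickle
c=pickle.load(open('top.pkl','rb')); s=pickle.load(open('scene.pkl','rb'))
def T(x,y): return 178-40+x/5-.4,225-45+y/5-.4
def V(x,y): return 300-40+(x-400)/5-.4,196-45+y/5-.4
h=at_z(c,*T(192,135),.04); b=at_z(c,*T(213,378),.009); d=b-h; print('hub',h,b,np.hypot(*d[:2]),np.degrees(np.arctan2(d[1],d[0]))%360)
C=np.array([at_z(c,*V(*p),.008) for p in((525,92),(725,160),(660,362),(458,290))]); print('base',C.mean(0),np.linalg.norm(np.roll(C,1,0)-C,axis=1))
for i in range(4):
    e=C[(i+1)%4]-C[i]; print(np.degrees(np.arctan2(e[1],e[0]))%90,end=' ')
print('\nstemtop',at_z(c,*V(612,200),.097), 'face ctr',at_z(c,*V(606,207),.06))
S=lambda x,y:(282-40+(x-400)/5-.4,240-45+y/5-.4)
print('scene stemtop',at_z(s,*S(601,106),.097))
def tri(a,b):
    (o1,d1),(o2,d2)=a,b; A=np.stack([d1,-d2],1); l=np.linalg.lstsq(A,o2-o1,rcond=None)[0]; p,q=o1+l[0]*d1,o2+l[1]*d2; return (p+q)/2,np.linalg.norm(p-q)
print('tri stem',tri(ray(c,*V(612,200)),ray(s,*S(601,106))))
S2=lambda x,y:(215-40+x/5-.4,202-45+y/5-.4)
print('tri hub',tri(ray(c,*T(192,135)),ray(s,*S2(253,155))),'ball',tri(ray(c,*T(213,378)),ray(s,*S2(93,262))))
print('stop',at_z(c,*V(728,315),.07), at_z(s,*S(572,235),.076))
st=read_state();print('tool x',cv2.Rodrigues(st['orientation'])[0].round(3).tolist())
E
```

```text
hub [0.52701794 0.25064923 0.04      ] [0.4252386  0.24387862 0.009     ] 0.10200429040280133 183.80584665785105
base [ 0.55624478 -0.00911614  0.008     ] [0.09186152 0.09241404 0.09319479 0.09273309]
71.61297706624964 71.73234313724862 70.78926165541225 71.54105870153728 
stemtop [ 0.55609192 -0.00716099  0.097     ] face ctr [ 0.55788708 -0.0090659   0.06      ]
scene stemtop [ 0.5558368  -0.00908417  0.097     ]
tri stem (array([ 0.55653383, -0.00745347,  0.09567491]), np.float64(0.0005997261239515716))
tri hub (array([0.52721749, 0.24980421, 0.0440509 ]), np.float64(0.0012070744050636203)) ball (array([0.42545157, 0.24394589, 0.00800268]), np.float64(0.00048012613984890404))
stop [ 0.51284056 -0.0576178   0.07      ] [ 0.51097843 -0.05907335  0.076     ]
tool x [[-0.894, 0.448, -0.001], [0.448, 0.894, -0.001], [0.0, -0.002, -1.0]]
```

Emit:
move_arm(plan=[[0,0,-1,0,0,0.6,93],[0,0,-1,0,0,0.6,93],[0,0,-1,0,0,0.6,93],[0,0,-1,0,0,0.6,93],[0,0,-1,0,0,0.6,93],[0,0,0,-0.79,-1,0,93],[0,0,0,-0.79,-1,0,93],[0,0,0,-0.79,-1,0,93],[0,0,0,-0.79,-1,0,93],[0,0,0,-0.79,-1,0,93]], force=15)

```text
t: 1.1
tool_pos: [0.3753, 0.4162, 0.1541]
orientation: [0.093, -3.14, 0.001]
force: [-0.9, 0.7, 0.1]
opening: 0.0929
gripper_force: 0.0
```

```bash
cat >> h.py <<'E'
def go(x,y,z,yaw):
    s=read_state(); R=cv2.Rodrigues(s['orientation'])[0]; p=s['tool_pos']
    a=np.radians(yaw); G=np.array([[np.cos(a),np.sin(a),0],[np.sin(a),-np.cos(a),0],[0,0,-1]]); G=G
    w=cv2.Rodrigues(R.T@G)[0].ravel(); d=np.array([x,y,z])-p
    print('t',round(s['t'],2),'pos',p.round(4),'yaw',round(np.degrees(np.arctan2(R[1,0],R[0,0]))%360,2),'q6',s['q'][5].round(2),'F',s['force'].round(1),'M',s['wrist_torque'].round(2),'open',round(s['opening'],4),'grip',round(float(s['gripper_force']),1))
    print('turn units',(np.degrees(w)/6).round(3),'shift now',(R.T@d/.025).round(3),'shift after turn',(G.T@d/.025).round(3))
E
python3 -c "
from h import *
go(.527,.2505,.15,183.8)"
```

```text
t 1.1 pos [0.3753 0.4162 0.1541] yaw 183.38 q6 -0.88 F [-0.9  0.7  0.1] M [ 0.05 -0.01 -0.  ] open 0.0929 grip 0.0
turn units [-0.005 -0.006 -0.07 ] shift now [-5.669 -6.973  0.166] shift after turn [-5.617 -7.014  0.166]
```

Emit:
move_arm(plan=[[0,0,-0.07,-0.7,-0.88,0.1,93],[0,0,0,-0.7,-0.88,0.1,93],[0,0,0,-0.7,-0.88,0,93],[0,0,0,-0.7,-0.88,0,93],[0,0,0,-0.7,-0.88,0,93],[0,0,0,-0.7,-0.88,0,93],[0,0,0,-0.7,-0.88,0,93],[0,0,0,-0.7,-0.88,0,93],[0,0,0,0,0,0,93],[0,0,0,0,0,0,93]])

```text
t: 2.1
tool_pos: [0.5258, 0.2504, 0.149]
orientation: [0.101, -3.139, 0.0]
force: [-0.2, 0.6, -0.1]
opening: 0.0929
gripper_force: 0.0
```

```bash
python3 -c "
from h import *
go(.527,.2505,.017,183.8)"
```

```text
t 2.1 pos [0.5258 0.2504 0.149 ] yaw 183.7 q6 -1.28 F [-0.2  0.6 -0.1] M [-0.02 -0.02 -0.05] open 0.0929 grip 0.0
turn units [-0.    -0.011 -0.016] shift now [-0.053 -0.     5.282] shift after turn [-4.700e-02 -1.000e-03  5.282e+00]
```

Emit:
move_arm(plan=[[0,0,0,-0.05,0,0.8,93],[0,0,0,0,0,0.8,93],[0,0,0,0,0,0.8,93],[0,0,0,0,0,0.8,93],[0,0,0,0,0,0.8,93],[0,0,0,0,0,0.8,93],[0,0,0,0,0,0.46,93],[0,0,0,0,0,0,60],[0,0,0,0,0,0,50],[0,0,0,0,0,0,30]], force=12)

```text
t: 3.1
tool_pos: [0.5281, 0.2516, 0.0195]
orientation: [-0.104, 3.138, 0.001]
force: [0.1, -0.7, -0.0]
opening: 0.0733
gripper_force: 0.0
```

Emit:
move_arm(plan=[[0,0,0,0,0,0,30],[0,0,0,0,0,0,30],[0,0,0,0,0,0,30],[0,0,0,0,0,0,30],[0,0,0,0,0,0,30],[0,0,0,0,0,0,30],[0,0,0,0,0,0,30],[0,0,0,0,0,0,30],[0,0,0,0,0,0,30],[0,0,0,0,0,0,30]], force=25)

```text
t: 4.1
tool_pos: [0.5275, 0.251, 0.0185]
orientation: [-0.104, 3.139, 0.0]
force: [-1.3, -1.4, 5.7]
opening: 0.0442
gripper_force: 24.8
```

```bash
python3 -c "
from h import *
go(.527,.2505,.15,183.8)"
```

```text
t 4.1 pos [0.5275 0.251  0.0185] yaw 183.79 q6 -1.28 F [-1.3 -1.4  5.7] M [ 0.    0.15 -0.04] open 0.0442 grip 24.8
turn units [ 0.001  0.004 -0.002] shift now [ 0.02  -0.019 -5.261] shift after turn [ 0.022 -0.019 -5.261]
```

Emit:
move_arm(plan=[[0,0,0,0,0,-0.3,30],[0,0,0,0,0,-0.6,30],[0,0,0,0,0,-0.9,30],[0,0,0,0,0,-0.9,30],[0,0,0,0,0,-0.9,30],[0,0,0,0,0,-0.9,30],[0,0,0,0,0,-0.8,30],[0,0,0,0,-0.5,0,30],[0,0,0,-0.1,-0.93,0,30],[0,0,0,-0.1,-1,0,30]])

```text
t: 5.1
tool_pos: [0.5356, 0.1895, 0.1498]
orientation: [0.106, -3.139, 0.001]
force: [0.5, -0.3, -3.2]
opening: 0.044
gripper_force: 24.8
```

Emit:
move_arm(plan=[[0,0,0,-0.1,-1,0,30],[0,0,0,-0.1,-1,0,30],[0,0,0,-0.05,-1,0,30],[0,0,0,0,-1,0,30],[0,0,0,0,-1,0,30],[0,0,0,0,-1,0,30],[0,0,0,0,-1,0,30],[0,0,1,0,-0.7,0,30],[0,0,1,0,-0.3,0,30],[0,0,1,0,0,0,30]])

```text
t: 6.1
tool_pos: [0.5539, -0.0107, 0.1494]
orientation: [-0.398, -3.114, 0.001]
force: [0.6, -0.3, -2.0]
opening: 0.0439
gripper_force: 24.8
```

```bash
python3 - <<'E'
from h import *
import pickle
go(.556,-.0085,.15,166)
out=[]
for n,(u,v) in(('top',(300,196)),('scene',(275,225))):
    c=cam(n); pickle.dump(c,open(n+'1.pkl','wb')); f=c['frame'][v-60:v+60,u-50:u+50,::-1]; out.append(cv2.resize(f,(400,480),interpolation=cv2.INTER_CUBIC))
cv2.imwrite('pics/d1.png',np.hstack(out))
E
```

```text
t 6.1 pos [ 0.5539 -0.0107  0.1494] yaw 165.43 q6 -1.43 F [ 0.6 -0.3 -2. ] M [-0.01 -0.01  0.  ] open 0.0439 grip 24.8
turn units [-0.009 -0.016 -0.095] shift now [-0.061  0.106 -0.023] shift after turn [-0.062  0.105 -0.023]
```

View pics/d1.png

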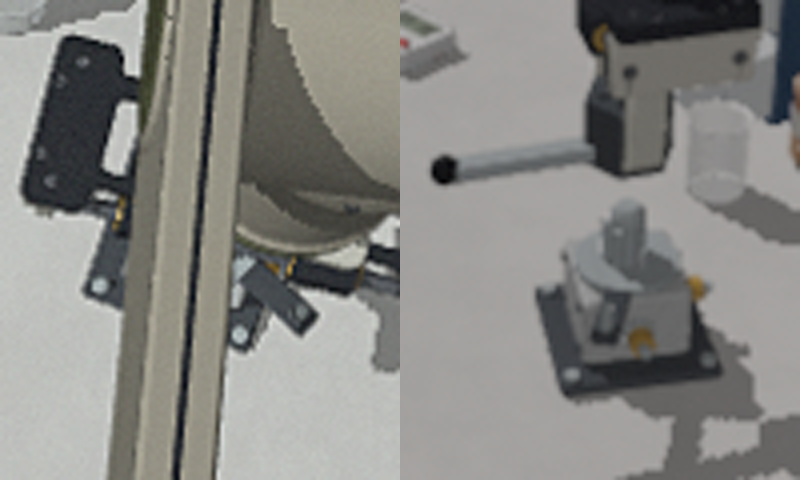

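```bash
python3 - <<'E'
from h import *
import pickle
s=pickle.load(open('scene1.pkl','rb'));p=read_state()['tool_pos']
b=at_z(s,225+45/4-.4,165+170/4-.4,.139);d=b-p;print(b,np.hypot(d[0],d[1]),np.degrees(np.arctan2(d[1],d[0]))%360)
print('stem',at_z(s,225+(628-400)/4-.4,165+203/4-.4,.098))
X=cloud(s); m=(np.hypot(X[...,0]-p[0],X[...,1]-p[1])<.13)&(X[...,2]>.12)&(X[...,2]<.16); print(m.sum())
# stem axis from silhouettes: pilot left/right pixel columns by depth
m=(np.hypot(X[...,0]-.556,X[...,1]+.008)<.03)&(X[...,2]>.087)&(X[...,2]<.101); v,u=np.where(m)
for r in np.unique(v): print(r,u[v==r].min(),u[v==r].max(),end='; ')
for P in((.556,-.0085,.097),(.556,-.0085,.09),(.556,-.0085,.06)): print(proj(s,P))
E
```

```text
[0.45500265 0.01710552 0.139     ] 0.10245397846091685 164.9065977826329
stem [ 0.55560632 -0.00855037  0.098     ]
445
214 281 283; 215 279 285; 216 278 285; 217 278 286; 218 278 286; 219 278 286; 220 278 286; 221 279 285; 222 279 286; 223 280 285; [[281.72580347 215.6485058 ]]
[[281.65195662 218.15084596]]
[[281.34301892 228.62386952]]
```

Emit:
move_arm(plan=[[0,0,-0.1,-0.06,0.1,0.2,30],[0,0,0,0,0,0.4,30],[0,0,0,0,0,0.3,30],[0,0,0,0,0,0.2,30],[0,0,0,0,0,0,30],[0,0,0,0,0,0,30],[0,0,0,0,0,0,30],[0,0,0,0,0,0,30],[0,0,0,0,0,0,30],[0,0,0,0,0,0,30]])

```text
t: 7.2
tool_pos: [0.5572, -0.0064, 0.1234]
orientation: [0.372, 3.119, 0.0]
force: [-0.6, -0.9, -2.0]
opening: 0.044
gripper_force: 24.8
```

```bash
python3 -c "
from h import *
go(.556,-.0085,.1045,166)"
```

```text
t 7.2 pos [ 0.5572 -0.0064  0.1234] yaw 166.39 q6 -1.44 F [-0.6 -0.9 -2. ] M [ 0.02 -0.06  0.02] open 0.044 grip 24.8
turn units [0.001 0.004 0.065] shift now [ 0.027 -0.091  0.756] shift after turn [ 0.026 -0.091  0.756]
```

Emit:
move_arm(plan=[[0,0,0,0.03,-0.09,0,30],[0,0,0,0,0,0,30],[0,0,0,0,0,0.08,30],[0,0,0,0,0,0.08,30],[0,0,0,0,0,0.08,30],[0,0,0,0,0,0.08,30],[0,0,0,0,0,0.06,30],[0,0,0,0,0,0.06,30],[0,0,0,0,0,0,30],[0,0,0,0,0,0,30]])

```text
t: 8.2
tool_pos: [0.5557, -0.0084, 0.1121]
orientation: [-0.372, -3.119, 0.0]
force: [-0.6, 0.6, -2.7]
opening: 0.044
gripper_force: 24.8
```

```bash
python3 -c "
from h import *
go(.556,-.0085,.1045,166)"
```

```text
t 8.2 pos [ 0.5557 -0.0084  0.1121] yaw 166.39 q6 -1.44 F [-0.6  0.6 -2.7] M [ 0.01 -0.07  0.01] open 0.044 grip 24.8
turn units [-0.001 -0.     0.065] shift now [-0.01  -0.     0.305] shift after turn [-0.01  -0.     0.305]
```

Emit:
move_arm(plan=[[0,0,0,0,0,0.06,30],[0,0,0,0,0,0.06,30],[0,0,0,0,0,0.06,30],[0,0,0,0,0,0.06,30],[0,0,0,0,0,0.06,30],[0,0,0,0,0,0.04,30],[0,0,0,0,0,0.04,30],[0,0,0,0,0,0,30],[0,0,0,0,0,0,30],[0,0,0,0,0,0,30]])

```text
t: 9.2
tool_pos: [0.5559, -0.0091, 0.1042]
orientation: [0.372, 3.119, -0.002]
force: [-8.3, -5.0, 11.6]
opening: 0.0442
gripper_force: 24.8
```

```bash
python3 -c "
from h import *
go(.556,-.0085,.1045,166)"
```

```text
t 9.2 pos [ 0.5559 -0.0091  0.1042] yaw 166.38 q6 -1.44 F [-8.3 -5.  11.6] M [-0.92  1.44  0.02] open 0.0442 grip 24.8
turn units [-0.009  0.006  0.063] shift now [ 0.003  0.023 -0.013] shift after turn [ 0.003  0.023 -0.013]
```

Emit:
move_arm(plan=[[0,0,0,0.03,-0.04,0,30],[0,0,0,0,0,0,30],[0,0,0,0,0,0,30],[0,0,0,0,0,0,30],[0,0,0.1,0,0,0,30],[0,0,0.1,0,0,0,30],[0,0,0.1,0,0,0,30],[0,0,0,0,0,0,30],[0,0,0,0,0,0,30],[0,0,0,0,0,0,30]])

```text
t: 10.2
tool_pos: [0.5559, -0.0093, 0.1042]
orientation: [0.421, 3.111, 0.0]
force: [-2.2, -3.9, 8.5]
opening: 0.0441
gripper_force: 24.9
```

```bash
python3 -c "
from h import *
go(.556,-.0085,.1045,166)"
```

```text
t 10.2 pos [ 0.5559 -0.0093  0.1042] yaw 164.6 q6 -1.41 F [-2.2 -3.9  8.5] M [-0.45  0.5   0.09] open 0.0441 grip 24.9
turn units [ 0.004  0.023 -0.234] shift now [ 0.003  0.033 -0.012] shift after turn [ 0.002  0.033 -0.012]
```

```bash
python3 - <<'E'
from h import *
import pickle
for n in('top','scene'):
    c=pickle.load(open(n+'.pkl','rb')); X=cloud(c)
    for ctr in((.5558,-.0092),(.556,-.008)):
        d=X-np.array([*ctr,0]); r=np.hypot(d[...,0],d[...,1]); a=np.degrees(np.arctan2(d[...,1],d[...,0]))%360
        m=(r>.011)&(r<.0165)&(X[...,2]>.072)&(X[...,2]<.094); k=(r>.0115)&(r<.0155)&(X[...,2]<.067)
        print(n,'spl',np.sort(a[m]).round().astype(int).tolist(),'\n gaps',np.sort(a[k]).round().astype(int).tolist())
E
```

```text
top spl [27, 29, 37, 41, 44, 47, 47, 49, 51, 87, 87, 88, 90, 96, 96, 97, 98, 102, 103, 104, 107, 114, 122, 129, 137, 141, 142, 144, 146, 149, 152, 153, 157, 157, 160, 168, 196, 198, 198, 200, 205, 210, 212, 219, 260, 264, 266, 274, 274] 
 gaps [5, 46, 52, 56, 58, 67, 76, 107, 109, 118, 122, 125, 130, 136, 165, 171, 172, 181, 183, 188, 191, 195, 198, 212, 236, 242, 251, 253, 254, 260, 263, 303, 326, 344, 350, 358]
top spl [23, 25, 37, 41, 44, 44, 45, 88, 89, 91, 97, 98, 99, 104, 105, 106, 145, 147, 151, 154, 156, 157, 161, 163, 165, 174, 201, 202, 203, 204, 210, 213, 214, 216, 223, 260, 264, 265, 272, 273] 
 gaps [1, 36, 43, 48, 50, 54, 59, 65, 67, 76, 84, 91, 99, 109, 112, 117, 121, 123, 128, 134, 134, 140, 145, 169, 176, 178, 186, 187, 193, 196, 203, 244, 252, 253, 260, 322, 339, 346, 353]
scene spl [151, 157, 161, 161, 166, 166, 166, 166, 167, 168, 169, 175, 208, 210, 213, 214, 215, 215, 217, 219, 222, 222, 223, 223, 224, 230, 232, 243, 252, 261, 262, 262, 264, 264, 266, 266, 266, 268, 269, 270, 271, 273, 276, 278, 278, 278, 280, 280, 283] 
 gaps [139, 147, 154, 157, 158, 165, 182, 185, 204, 206, 207, 213, 214, 215, 224, 225, 234, 244, 252, 254, 263, 265, 266, 271, 273, 283, 304, 314, 325, 333, 351]
scene spl [156, 162, 166, 167, 171, 171, 172, 173, 173, 173, 175, 181, 213, 214, 216, 218, 218, 219, 223, 225, 225, 226, 226, 226, 233, 234, 234, 244, 244, 245, 253, 255, 256, 261, 262, 262, 263, 264, 265, 268, 268, 269, 270, 272, 277, 278, 279, 281, 281, 298, 299] 
 gaps [143, 152, 159, 162, 163, 170, 186, 191, 208, 209, 217, 217, 218, 227, 228, 235, 236, 245, 247, 254, 265, 265, 269, 272, 301, 310, 328, 346]
```

Emit:
move_arm(plan=[[0,0,0.2,0,-0.02,0,30],[0,0,0.25,0,0,0,30],[0,0,0.25,0,0,0,30],[0,0,0.25,0,0,0,30],[0,0,0.25,0,0,0,30],[0,0,0,0,0,0,30],[0,0,0,0,0,0,30],[0,0,0,0,0,0,30],[0,0,0,0,0,0,30],[0,0,0,0,0,0,30]])

```text
t: 11.2
tool_pos: [0.556, -0.0097, 0.104]
orientation: [0.615, 3.078, 0.001]
force: [0.2, -1.7, 5.7]
opening: 0.044
gripper_force: 24.8
```

```bash
python3 -c "
from h import *
go(.556,-.0085,.1045,157)"
```

```text
t 11.2 pos [ 0.556  -0.0097  0.104 ] yaw 157.41 q6 -1.29 F [ 0.2 -1.7  5.7] M [-0.5   0.04  0.05] open 0.044 grip 24.8
turn units [0.01  0.027 0.068] shift now [ 0.018  0.046 -0.021] shift after turn [ 0.019  0.046 -0.021]
```

Emit:
move_arm(plan=[[0,0,0.2,0,0,0.03,30],[0,0,0.25,0,0,0.02,30],[0,0,0.25,0,0,0,30],[0,0,0.25,0,0,0,30],[0,0,0.25,0,0,0,30],[0,0,0,0,0,0,30],[0,0,0,0,0,0,30],[0,0,0,0,0,0,30],[0,0,0,0,0,0,30],[0,0,0,0,0,0,30]])

```text
t: 12.2
tool_pos: [0.5545, -0.0097, 0.1013]
orientation: [-0.808, -3.036, 0.0]
force: [-0.6, 0.7, -2.4]
opening: 0.0444
gripper_force: 24.8
```

```bash
python3 -c "
from h import *
go(.556,-.0085,.1045,150)"
```

```text
t 12.2 pos [ 0.5545 -0.0097  0.1013] yaw 150.2 q6 -1.16 F [-0.6  0.7 -2.4] M [-0.03 -0.04  0.01] open 0.0444 grip 24.8
turn units [-0.001 -0.004  0.033] shift now [-0.03   0.071 -0.129] shift after turn [-0.029  0.071 -0.129]
```

Emit:
move_arm(plan=[[0,0,0,0,0,0.07,30],[0,0,0,0,0,0.07,30],[0,0,0,0,0,0.07,30],[0,0,0,0,0,0.07,30],[0,0,0,0,0,0.07,30],[0,0,0,0,0,0.05,30],[0,0,0,0,0,0,30],[0,0,0,0,0,0,30],[0,0,0,0,0,0,30],[0,0,0,0,0,0,30]])

```text
t: 13.2
tool_pos: [0.5547, -0.0097, 0.0915]
orientation: [0.808, 3.036, 0.0]
force: [0.7, 0.1, -2.2]
opening: 0.0438
gripper_force: 24.8
```

```bash
python3 -c "
from h import *
go(.5555,-.0095,.0785,150)"
```

```text
t 13.2 pos [ 0.5547 -0.0097  0.0915] yaw 150.19 q6 -1.16 F [ 0.7  0.1 -2.2] M [ 0.02 -0.01 -0.01] open 0.0438 grip 24.8
turn units [0.001 0.002 0.032] shift now [-0.022  0.023  0.52 ] shift after turn [-0.022  0.023  0.52 ]
```

Emit:
move_arm(plan=[[0,0,0,0,0,0.08,30],[0,0,0,0,0,0.08,30],[0,0,0,0,0,0.08,30],[0,0,0,0,0,0.08,30],[0,0,0,0,0,0.08,30],[0,0,0,0,0,0.06,30],[0,0,0,0,0,0.05,30],[0,0,0,0,0,0.04,30],[0,0,0,0,0,0,30],[0,0,0,0,0,0,30]])

```text
t: 14.2
tool_pos: [0.5547, -0.0097, 0.0784]
orientation: [0.808, 3.036, -0.0]
force: [-4.0, 0.1, 5.5]
opening: 0.0439
gripper_force: 24.8
```

```bash
python3 -c "
from h import *
go(.5555,-.0095,.0785,150)"
```

```text
t 14.2 pos [ 0.5547 -0.0097  0.0784] yaw 150.19 q6 -1.16 F [-4.   0.1  5.5] M [0.   0.78 0.05] open 0.0439 grip 24.8
turn units [0.    0.002 0.032] shift now [-0.022  0.023 -0.003] shift after turn [-0.022  0.023 -0.003]
```

Emit:
move_arm(plan=[[0,0,-0.2,0,0,-0.02,30],[0,0,-0.4,0,0,0,30],[0,0,-0.5,0,0,0,30],[0,0,-0.5,0,0,0,30],[0,0,-0.5,0,0,0,30],[0,0,-0.5,0,0,0,30],[0,0,-0.4,0,0,0,30],[0,0,0,0,0,0,30],[0,0,0,0,0,0,30],[0,0,0,0,0,0,30]])

```text
t: 15.2
tool_pos: [0.555, -0.01, 0.0785]
orientation: [0.324, 3.124, -0.001]
force: [-0.8, -2.6, 2.5]
opening: 0.0441
gripper_force: 24.8
```

```bash
python3 -c "
from h import *
go(.5555,-.0095,.0785,218.7)"
```

```text
t 15.2 pos [ 0.555  -0.01    0.0785] yaw 168.15 q6 -1.47 F [-0.8 -2.6  2.5] M [-0.36  0.04  0.01] open 0.0441 grip 24.8
turn units [-6.000e-03  6.000e-03 -8.426e+00] shift now [-0.015  0.023 -0.001] shift after turn [-0.028  0.003 -0.001]
```

Emit:
move_arm(plan=[[0,0,-0.3,0,0,0,30],[0,0,-0.6,0,0,0,30],[0,0,-0.7,0,0,0,30],[0,0,-0.7,0,0,0,30],[0,0,-0.7,0,0,0,30],[0,0,-0.7,0,0,0,30],[0,0,-0.7,0,0,0,30],[0,0,-0.7,0,0,0,30],[0,0,-0.4,0,0,0,30],[0,0,0,0,0,0,30]])

```text
t: 16.2
tool_pos: [0.5549, -0.0104, 0.0785]
orientation: [-0.577, 3.088, -0.002]
force: [-1.6, -5.2, 3.3]
opening: 0.0443
gripper_force: 24.8
```

```bash
python3 - <<'E'
from h import *
go(.555,-.01,.0785,218.7)
c=cam('scene'); f=c['frame'][165:285,225:325,::-1]; cv2.imwrite('pics/e1.png',cv2.resize(f,(500,600),interpolation=cv2.INTER_CUBIC))
E
```

```text
t 16.2 pos [ 0.5549 -0.0104  0.0785] yaw 201.18 q6 -2.05 F [-1.6 -5.2  3.3] M [-0.72  0.22 -0.05] open 0.0443 grip 24.8
turn units [-0.011 -0.    -2.919] shift now [-0.008  0.012 -0.001] shift after turn [-0.012  0.009 -0.001]
```

View pics/e1.png

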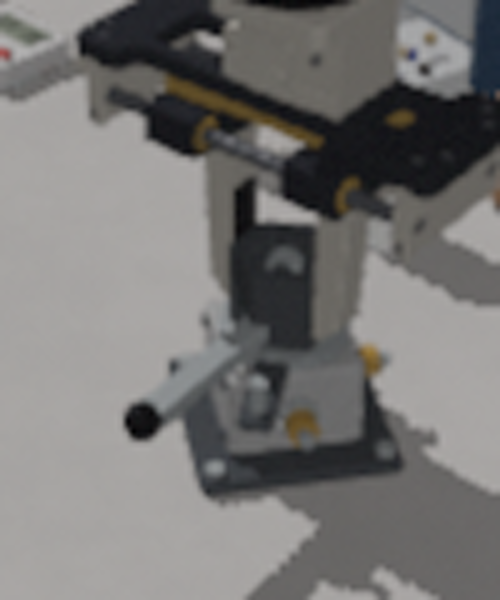

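Emit:
move_arm(plan=[[0,0,-0.3,0.01,-0.02,0,30],[0,0,-0.5,0,0,0,30],[0,0,-0.5,0,0,0,30],[0,0,-0.4,0,0,0,30],[0,0,-0.3,0,0,0,30],[0,0,-0.1,0,0,0,30],[0,0,0,0,0,0,30],[0,0,0,0,0,0,30],[0,0,0,0,0,0,30],[0,0,0,0,0,0,30]])

```text
t: 17.25
tool_pos: [0.5549, -0.0105, 0.0784]
orientation: [-0.912, 3.006, -0.001]
force: [-0.6, -6.0, 3.8]
opening: 0.0439
gripper_force: 24.7
```

```bash
python3 -c "
from h import *
go(.555,-.01,.0785,218.7)"
```

```text
t 17.25 pos [ 0.5549 -0.0105  0.0784] yaw 213.74 q6 -2.27 F [-0.6 -6.   3.8] M [-0.72  0.04 -0.18] open 0.0439 grip 24.7
turn units [-0.007  0.003 -0.827] shift now [-0.014  0.016 -0.003] shift after turn [-0.016  0.015 -0.003]
```

Emit:
move_arm(plan=[[0,0,-0.15,0.01,-0.02,0,30],[0,0,-0.15,0,0,0,30],[0,0,-0.15,0,0,0,30],[0,0,-0.15,0,0,0,30],[0,0,-0.1,0,0,0,30],[0,0,-0.1,0,0,0,30],[0,0,0,0,0,0,30],[0,0,0,0,0,0,30],[0,0,0,0,0,0,30],[0,0,0,0,0,0,30]])

```text
t: 18.25
tool_pos: [0.5552, -0.0103, 0.0784]
orientation: [-1.038, 2.964, 0.0]
force: [5.5, 2.8, 5.2]
opening: 0.0439
gripper_force: 25.0
```

```bash
python3 -c "
from h import *
go(.555,-.01,.0785,218.7)"
```

```text
t 18.25 pos [ 0.5552 -0.0103  0.0784] yaw 218.59 q6 -2.36 F [5.5 2.8 5.2] M [ 0.69 -0.65 -0.55] open 0.0439 grip 25.0
turn units [-0.002  0.013 -0.019] shift now [-0.001  0.016 -0.003] shift after turn [-0.002  0.016 -0.003]
```

Emit:
move_arm(plan=[[0,0,0,0,0,0,46],[0,0,0,0,0,0,48],[0,0,0,0,0,0,51],[0,0,0,0,0,0,55],[0,0,0,0,0,0,60],[0,0,0,0,0,0,66],[0,0,0,0,0,0,72],[0,0,0,0,0,0,78],[0,0,0,0,0,0,80],[0,0,0,0,0,0,80]])

```text
t: 19.25
tool_pos: [0.5547, -0.0108, 0.0782]
orientation: [-1.038, 2.965, -0.0]
force: [0.3, -0.2, -0.1]
opening: 0.0799
gripper_force: 0.0
```

```bash
python3 -c "
from h import *
go(.555,-.01,.2,218.7)"
```

```text
t 19.25 pos [ 0.5547 -0.0108  0.0782] yaw 218.59 q6 -2.36 F [ 0.3 -0.2 -0.1] M [ 0.01  0.02 -0.  ] open 0.0799 grip 0.0
turn units [-0.     0.    -0.018] shift now [-0.031  0.018 -4.874] shift after turn [-0.031  0.018 -4.874]
```

Clear of forces. Rise straight up and then back off sideways to look from the top.

Emit:
move_arm(plan=[[0,0,0,0,0,-0.3,80],[0,0,0,0,0,-0.6,80],[0,0,0,0,0,-0.9,80],[0,0,0,0,0,-1,80],[0,0,0,0,0,-1,80],[0,0,0,0,0,-1,80],[0,0,0,0,0,-1,80],[0,0,0,0.6,0.7,0,80],[0,0,0,0.6,0.7,0,80],[0,0,0,0.6,0.7,0,80]])

```text
t: 20.25
tool_pos: [0.4864, 0.0022, 0.225]
orientation: [-1.037, 2.963, -0.001]
force: [0.5, -0.2, 0.1]
opening: 0.0799
gripper_force: 0.0
```

Emit:
move_arm(plan=[[0,0,0,-0.3,1,0,80],[0,0,0,-0.3,1,0,80],[0,0,0,-0.3,1,0,80],[0,0,0,-0.3,1,0,80],[0,0,0,-0.3,1,0,80],[0,0,0,-0.3,1,0,80],[0,0,0,-0.3,1,0,80],[0,0,0,-0.3,1,0,80],[0,0,0,0,0,0,80],[0,0,0,0,0,0,80]])

```text
t: 21.25
tool_pos: [0.4091, 0.1961, 0.2244]
orientation: [-1.04, 2.963, -0.001]
force: [-0.2, -0.8, -0.6]
opening: 0.0799
gripper_force: 0.0
```

```bash
python3 - <<'E'
from h import *
go(.555,-.01,.2,218.7)
c=cam('top');s=cam('scene')
f=c['frame'][145:260,250:350,::-1];g=s['frame'][170:285,225:325,::-1]
cv2.imwrite('pics/f1.png',np.hstack([cv2.resize(x,(400,460),interpolation=cv2.INTER_CUBIC) for x in(f,g)]))
X=cloud(c); d=X-np.array([.555,-.01,0]); r=np.hypot(d[...,0],d[...,1])
m=(r<.024)&(X[...,2]>.085)&(X[...,2]<.12); print('hub top z',np.nanmedian(X[m][:,2]),m.sum())
a=np.degrees(np.arctan2(d[...,1],d[...,0]))%360; k=(r>.08)&(r<.115)&(X[...,2]>.06)&(X[...,2]<.085); print('arm',np.median(a[k]),k.sum())
E
```

```text
t 21.25 pos [0.4091 0.1961 0.2244] yaw 218.68 q6 -1.91 F [-0.2 -0.8 -0.6] M [0.09 0.09 0.  ] open 0.0799 grip 0.0
turn units [-0.008  0.013 -0.003] shift now [  0.599 -10.083   0.982] shift after turn [  0.6   -10.084   0.974]
hub top z 0.0995934708776349 406
arm 217.61718738854609 103
```

View pics/f1.png

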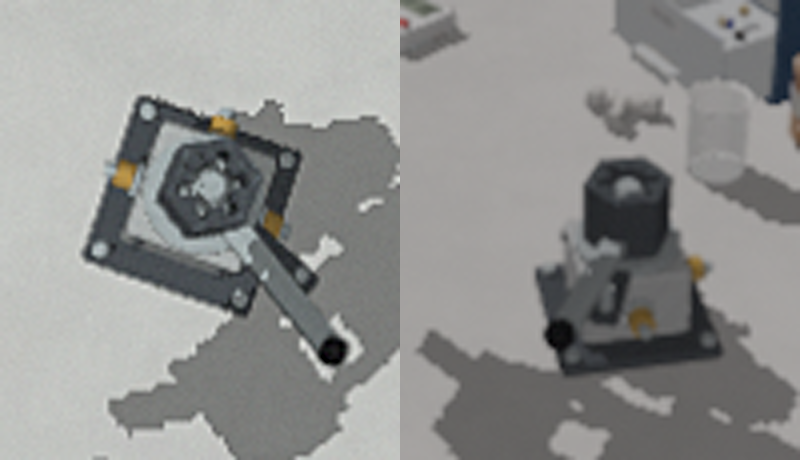

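```bash
python3 -c "
from h import *
print(close_job())"
```

```text
the job is handed in; nothing more can be done
None
```

The lever is fully home on the valve's round face (hub top measured at 99.6 mm, expected 100), swung anticlockwise to the stop pin and released, and the job is handed in at about 21 s. The wrist torque rise (0.18 to 0.55 N m) showed the arm reaching the pin. After release the arm measured within about 1° of the stop angle, and I did not check the contact any finer than that.

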